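# Close the waste-oil valve with its loose crank

## Task

Close the waste-oil valve in the blue box on the trolley: pick up the crank with the orange knob, set its forked hub fully down over the yellow tang in the well of the box, then turn it clockwise (seen from above) until the valve reaches its stop. Leave the crank seated upright on the valve and let go; leave the black-knobbed crank where it is.

Things in the scene. Friction and masses are not known exactly. Their poses are not given: they have to be found in the camera images.
- crank_grip (a point): On the hub axis of the loose orange-knobbed crank (0.45 kg), 60 mm above its foot; z up. Hub: upright block 36 (x) x 40 (y) x 84 mm, to be gripped across y. Arm 20 mm wide, 8 thick, leaves the hub's top along +x; knob 24 mm across, 112 mm from the axis, rises to 124 mm. The hub's underside is a fork: slot 22 mm wide, 30 deep, along x (parallel to the arm), between two 9 mm prongs.
- tang_top (a point): Top centre of the valve's yellow tang, on its turning axis; tang 36 mm long (x), 8 thick (y), 24 tall, in the middle of a well 72 mm wide, 32 deep in a fixed blue box 170 x 170 x 50 mm; top 8 mm below the box's top. The crank drops over it with its arm parallel to the tang, either way round, within 15 degrees and 4 mm; seated, its foot is on the well's floor, crank_grip 36 mm above this point.
- valve (a joint): Angle of the valve's tang in rad, growing clockwise seen from above: starts at 0 to 0.2 (open), hard stop at 1.0 (closed). Friction of 0.15 N m holds it where it is left. The fork fits loosely: the crank turns up to 25 degrees from parallel before it drives the tang.
- spare_grip (a point): The same point on the other loose crank: same size, but with a black hub without a slot (it does not fit) and a black knob. A bystander, to be left where it is. The two cranks may have changed places.
Things that resemble listed ones, but are neither listed nor needed, are in the scene too. Of the things like the part that bears crank_grip, leave any that is pink; of the rest the larger one is meant.

How it is judged:
By the outcome, as a careful person would: the job done as asked, in the order asked, and still so for the second after the job is handed in, with the robot touching nothing.
It also fails if it takes over 48 s, if anything falls off the work surface, if the arm or the gripper's body presses on something with over 40 N, if the wrist force passes 120 N, or if a joint passes its speed limit or range.

## Robot

A 7-joint arm with a two-finger parallel gripper is mounted at the origin on the work surface. World frame = base frame: x ahead of the robot, y to its left, z up, the work surface at z = 0. Lengths are in mm, angles in rad, forces in N, time in s.
With the tool pointing down it reaches from about 400 to 875 mm from the base axis. Payload 4.4 kg.
Tool frame: the origin (TCP) lies where the fingers leave the gripper's body, on its centre line; the fingertips stand 73 mm ahead of it and the grasp point (between the pads) lies 54 mm ahead of it; z points along the fingers, y is the line along which they close (so a half turn about z gives the same grasp; the last joint's range is limited). The gripper opens to 85 mm and grips with 20 to 120 N. Pads are 22 mm wide; open, the fingers measure 114 mm over their backs; the gripper's body (76 mm by 85 mm) begins 54 mm behind the grasp point. The pads swing forward as they close: fully open they stand 13 mm farther back than shut.
Start: joints at [1.228, 0.628, 0.038, 1.517, -0.027, 0.996, -0.02], TCP at [177.656, -625.264, 303.913] pointing down, gripper open.
Joint ranges: [-3.06, 3.06], [-0.37, 2.12], [-1.25, 1.32], [0.18, 2.47], [-1.1, 4.24], [0.23, 1.98], [-2.94, 2.94]. Speed limits (rad/s): [2.57, 2.57, 3.14, 3.14, 3.14, 3.14, 3.14].

## Interface

Orientations are given as [roll, pitch, yaw] about the fixed x, y, z axes, in that order (R = Rz(yaw) Ry(pitch) Rx(roll)).
In Python, from cell import ctrl gives the robot as it stands.
- The arm moves only by the tool send_rows, never from a script. Its argument "rows" is a list that holds one entry, the list of rows, each a list of 6 numbers: the shift along the tool's x, y, z in cm, then the turn, a rotation vector about the tool's x, y, z in rad. In form: [[[tx, ty, tz, wx, wy, wz], ...]]. A call has 1 to 10 rows; each row is the pose to reach, as a shift and turn from the pose commanded when the call began, along the tool's axes at that moment; what a row does not reach only later rows make up. A row lasts 1/10 s, in which the tool goes at most 50 mm and 8.59 degrees, less where a joint would pass 70% of its speed; a pose out of reach is approached as far as the arm can. A call with a gripper value outside its range is refused whole. "grip" is the closure in counts, from 0 (fully open) to 255 (shut), set as the call begins (left out, the last holds). The fingers move at their own pace and stop on an object; the grip force is fixed at half the most. Time passes only in rows, so rows that repeat a pose let the fingers close. It gives the time, the measured TCP pose, the force, the opening and the grip force at its end, in the units of the state.
- ctrl.read_state(): the state, without advancing time (a new reading comes with each control period).
- ctrl.get_image(name): name is "scene" or "top" or "wrist"; returns a dict with "pixels" (480x640x3 uint8, red, green, blue), "fx", "fy", "cx", "cy" (pixels), "extrinsics" (4x4, takes a point from camera to world coordinates); the wrist camera has in their place "mount" (4x4, takes a point from camera to tool coordinates, whose origin is the TCP and whose axes are the flange's). Camera axes: x right, y up, looking along -z (the intrinsics and any distortion apply to the point x, -y, -z); pixel columns grow to the right and rows downward; lengths in mm; the calibration is good to about 2 mm. A picture is of the moment at which its call begins: read the wrist's pose just before it. There is no depth.
- ctrl.finish_job(): hands the job in; it is judged then, once.
The state is a dict: "clock": time; "qpos": joint angles; "qd": joint speeds; "tau": joint torques, N m; "eef_pos": TCP position; "tool_rot": TCP orientation; "force": force on the tool from outside, world axes, zero at the start; "torque": the same for the moment, N m; "width": finger opening in mm; "gripper_force": force on a finger pad.
Only numpy, scipy, OpenCV 4.12 (cv2) and the standard library are available. Lean on these libraries where they do the work, as an engineer would, in place of code of your own. Each camera call takes 0.05 s, during which the arm holds its last target. There are 200 camera calls.

## Working session

There is one attempt and no reset: what is moved stays moved. The work goes in short steps, Python scripts to look and compute and a tool call to move; the robot and the scene stay as the last step left them, time stands still between calls to the robot, and variables do not carry over. Pictures are saved under pics/ and viewed, at most 10 in all, crops included, and the job is handed in when it is done.

Besides the shell and the picture viewer there is one more tool, called after "Call:" by a JSON object that holds its "api" and its "payload". send_rows: Moves the arm, as the interface text tells. Its arguments: {"type":"object","properties":{"rows":{"type":"array","items":{"type":"array","items":{"type":"array","items":{"type":"number"}}}},"grip":{"type":"number"}},"required":["rows"]}

```bash
ls; mkdir -p pics; cat > h.py <<'E'
import numpy as np, cv2
from cell import ctrl
from scipy.spatial.transform import Rotation as R
def snap(name,fn=None):
    s=ctrl.read_state(); im=ctrl.get_image(name)
    im={k:(np.array(v) if isinstance(v,(list,np.ndarray)) else v) for k,v in im.items()}
    if name=="wrist":
        T=np.eye(4);T[:3,:3]=R.from_euler('xyz',s['tool_rot']).as_matrix();T[:3,3]=s['eef_pos']
        im['extrinsics']=T@im['mount']
    if fn: cv2.imwrite('pics/'+fn,im['pixels'][:,:,::-1])
    return im
def cast(im,u,v,z):
    d=np.array([(u-im['cx'])/im['fx'],-(v-im['cy'])/im['fy'],-1.]);E=im['extrinsics']
    d=E[:3,:3]@d;o=E[:3,3];return o+d*(z-o[2])/d[2]
def proj(im,p):
    E=im['extrinsics'];c=E[:3,:3].T@(np.array(p)-E[:3,3]);return im['cx']+im['fx']*c[0]/-c[2],im['cy']-im['fy']*c[1]/-c[2]
E
python3 - <<'E'
from h import *
s=ctrl.read_state();print(s)
for n in("top","scene"):
    im=snap(n,n+"0.png");print({k:v for k,v in im.items() if k!='pixels'})
E
```

```text
pics
{'clock': 0.0, 'qpos': array([ 1.22821281,  0.62932949,  0.03842608,  1.51837272, -0.0270039 ,
        0.99626632, -0.02000028]), 'qd': array([-5.02861689e-04,  7.16586934e-05,  1.02552953e-03, -3.86570968e-04,
        5.04847733e-04,  1.04303966e-03,  2.18946963e-04]), 'tau': array([-5.32327140e-04, -5.63407159e+01,  1.22590106e+00, -1.93443704e+01,
        1.10531109e-02,  1.05035794e-02,  4.58743921e-05]), 'eef_pos': array([ 177.52853047, -624.78746232,  302.99792466]), 'tool_rot': array([-3.13973423e+00,  1.09875303e-05,  2.76793849e-01]), 'force': array([-0.33737686, -0.22225073, -0.41695884]), 'torque': array([-0.00863956,  0.03541853,  0.03109345]), 'gripper_force': 0.0, 'width': 85.31347617458235}
{'fx': 493.7588806643925, 'fy': 493.7588806643925, 'cx': 319.4773710816847, 'cy': 236.8039914403275, 'extrinsics': array([[ 1.72695207e-02,  9.86314842e-01, -1.63965841e-01,
         2.96046979e+02],
       [-9.99725749e-01,  1.96278840e-02,  1.27739336e-02,
         4.21133966e+01],
       [ 1.58174228e-02,  1.63700273e-01,  9.86383308e-01,
         9.76667783e+02],
       [ 0.00000000e+00,  0.00000000e+00,  0.00000000e+00,
         1.00000000e+00]])}
{'fx': 465.10760009166995, 'fy': 465.10760009166995, 'cx': 310.8474227852734, 'cy': 239.9230371014498, 'extrinsics': array([[-3.31545325e-01, -6.42270968e-01,  6.91061286e-01,
         9.92989087e+02],
       [ 9.43421668e-01, -2.30181130e-01,  2.38688506e-01,
         2.36675272e+02],
       [ 5.76657001e-03,  7.31098250e-01,  6.82247826e-01,
         6.52310425e+02],
       [ 0.00000000e+00,  0.00000000e+00,  0.00000000e+00,
         1.00000000e+00]])}
```

View pics/top0.png

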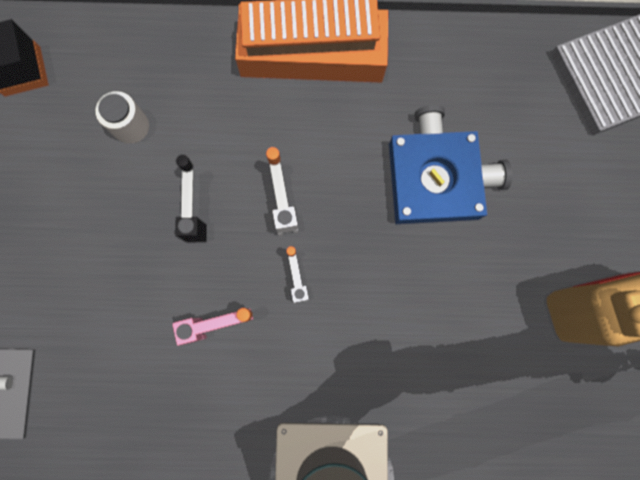

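View pics/scene0.png

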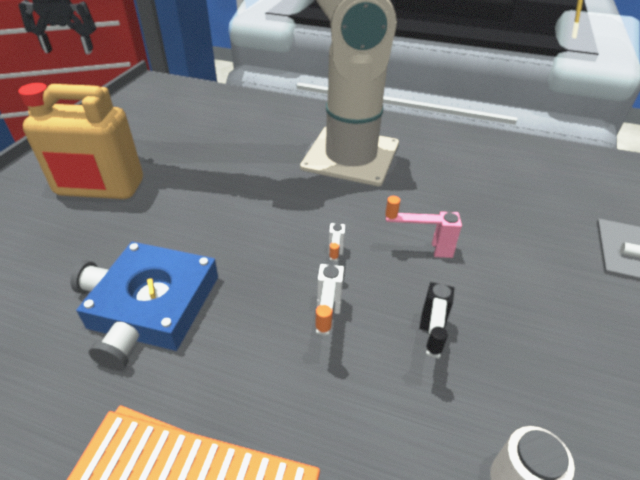

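Top view: the wanted crank is white, with hub at about (285,217) and knob at (273,155). The tang is at (435,177). The spare is at (187,225), and the pink and small cranks are decoys.

```bash
cat >> h.py <<'E'
def blobs(im,lo,hi,box,amin=15):
    h=cv2.cvtColor(im['pixels'],cv2.COLOR_RGB2HSV);m=cv2.inRange(h,lo,hi);k=np.zeros_like(m);x0,y0,x1,y1=box;k[y0:y1,x0:x1]=255
    c,_=cv2.findContours(m&k,cv2.RETR_EXTERNAL,cv2.CHAIN_APPROX_NONE)
    return [cv2.minAreaRect(x) for x in sorted(c,key=cv2.contourArea,reverse=True) if cv2.contourArea(x)>=amin]
E
python3 - <<'E'
from h import *
im=snap("top")
k=blobs(im,(5,150,100),(18,255,255),(255,140,295,170));print('knob',k)
t=blobs(im,(20,120,100),(35,255,255),(410,155,460,200));print('tang',t)
h=blobs(im,(0,0,40),(180,60,140),(272,205,298,230));print('hub',h)
print(cast(im,*k[0][0],120),[cast(im,*x[0],84) for x in h[:2]],cast(im,285,217,84))
print(cast(im,*t[0][0],42)); b=cv2.boxPoints(t[0]);print([cast(im,*p,42)[:2].round() for p in b])
for p in((400,142),(471,138),(479,207),(407,211)):print(cast(im,*p,50))
sc=snap("scene")
k=blobs(sc,(5,150,100),(18,255,255),(310,300,335,335));print('knob',k,cast(sc,*k[0][0],112))
t=blobs(sc,(20,120,100),(35,255,255),(130,265,175,305));print('tang',t,cast(sc,*t[0][0],36))
print(cast(sc,331,270,84))
E
```

```text
knob [((272.5, 155.5), (15.0, 11.0), 90.0)]
tang [((436.3200378417969, 176.75999450683594), (16.0, 5.199999809265137), 53.13010025024414)]
hub [((284.5, 217.0), (12.0, 13.0), 90.0), ((284.5, 221.0), (25.0, 16.0), 0.0), ((293.0, 213.0), (16.0, 8.0), 90.0)]
[585.54488711 118.40254596 120.        ] [array([480.14492903,  95.65214844,  84.        ]), array([472.63494745,  95.43536165,  84.        ])] [480.16384956  94.73174328  84.        ]
[ 575.64557525 -197.64848088   42.        ]
[array([ 585., -184.]), array([ 592., -193.]), array([ 566., -211.]), array([ 560., -203.])]
[ 642.59333213 -125.28459427   50.        ]
[ 654.13800167 -266.17085102   50.        ]
[ 514.58044084 -277.06074991   50.        ]
[ 503.77892336 -137.47257851   50.        ]
knob [((323.5, 320.5), (19.0, 15.0), 90.0)] [599.61521627 120.999172   112.        ]
tang [((151.18785095214844, 287.9710998535156), (18.3989200592041, 3.8774588108062744), 81.25383758544922)] [ 578.54795368 -200.36737699   36.        ]
[475.62992338  94.12451229  84.        ]
```

```bash
cat >> h.py <<'E'
def delta(x,y,z,yaw):
    "row (cm, rad) from the measured pose to TCP x,y,z, tool straight down, yaw in rad"
    s=ctrl.read_state();A=R.from_euler('xyz',s['tool_rot']);B=R.from_euler('xyz',[np.pi,0,yaw])
    return np.r_[A.inv().apply(np.array([x,y,z])-s['eef_pos'])/10,(A.inv()*B).as_rotvec()].round(3)
E
python3 - <<'E'
from h import *
a=snap("top");b=snap("scene")
for z in(120,160,200,240):print(z,cast(a,632,303,z)[:2],cast(b,72,90,z)[:2])
print(delta(480,-300,304,.21),delta(480,95,230,.21))
E
```

```text
120 [ 332.65893649 -514.09486004] [ 131.1590423  -707.48528475]
160 [ 330.949431   -488.12408034] [ 195.92050509 -636.53716784]
200 [ 329.23992551 -462.15330065] [ 260.68196788 -565.58905094]
240 [ 327.53042001 -436.18252096] [ 325.44343066 -494.64093404]
[ 3.7972e+01 -2.3009e+01 -2.6000e-02 -1.0000e-03  0.0000e+00  6.7000e-02] [ 4.8768e+01 -6.1000e+01  7.3980e+00 -1.0000e-03  0.0000e+00  6.7000e-02]
```

Call:
{"api": "send_rows", "payload": {"rows": [[[0, 0, -5, 0, 0, 0], [0, 0, -10, 0, 0, 0], [0, 0, -13, 0, 0, 0], [38, -23, -13, 0, 0, 0.067], [38, -23, -13, 0, 0, 0.067], [38, -23, -13, 0, 0, 0.067], [38, -23, -13, 0, 0, 0.067], [38, -23, -13, 0, 0, 0.067], [38, -23, -13, 0, 0, 0.067], [38, -23, -13, 0, 0, 0.067]]]}}

```text
clock: 1.3
eef_pos: [417.2, -367.4, 434.1]
tool_rot: [3.141, -0.0, 0.21]
force: [0.4, -1.2, 0.3]
width: 85.3
gripper_force: 0.0
```

```bash
python3 - <<'E'
from h import *
print(ctrl.read_state()['qpos'],delta(480,95,250,.21),delta(570,-190,330,.21))
E
```

```text
[ 0.68005484  0.36963253 -0.0123859   1.59330087  0.00490274  1.17816693
 -0.69446115] [ 15.764 -43.929  18.4     0.     -0.     -0.   ] [ 18.636 -14.176  10.414   0.     -0.     -0.   ]
```

Call:
{"api": "send_rows", "payload": {"rows": [[[18.6, -14.2, 10.4, 0, 0, 0], [18.6, -14.2, 10.4, 0, 0, 0], [18.6, -14.2, 10.4, 0, 0, 0], [18.6, -14.2, 10.4, 0, 0, 0], [18.6, -14.2, 10.4, 0, 0, 0], [18.6, -14.2, 10.4, 0, 0, 0], [18.6, -14.2, 10.4, 0, 0, 0], [18.6, -14.2, 10.4, 0, 0, 0]]]}}

```text
clock: 2.1
eef_pos: [567.9, -192.9, 330.2]
tool_rot: [3.14, 0.001, 0.208]
force: [0.2, -1.0, 1.2]
width: 85.7
gripper_force: 0.0
```

```bash
python3 - <<'E'
from h import *
im=snap("wrist","w1.png");print(im['mount'],proj(im,(575,-198,42)),proj(im,(480,95,84)))
print(delta(480,95,250,.21))
E
```

```text
[[ 1.55621277e-04  9.62402674e-01  2.71626709e-01  6.86419793e+01]
 [ 9.99999229e-01 -4.84484305e-04  1.14365717e-03  2.16188691e-01]
 [ 1.23225759e-03  2.71626322e-01 -9.62402007e-01 -6.85460343e+01]
 [ 0.00000000e+00  0.00000000e+00  0.00000000e+00  1.00000000e+00]] (np.float64(321.46818624311294), np.float64(199.29534964869782)) (np.float64(-14.419186503866456), np.float64(242.448826010478))
[-2.656e+00 -3.005e+01  8.009e+00  2.000e-03  0.000e+00 -3.000e-03]
```

View pics/w1.png

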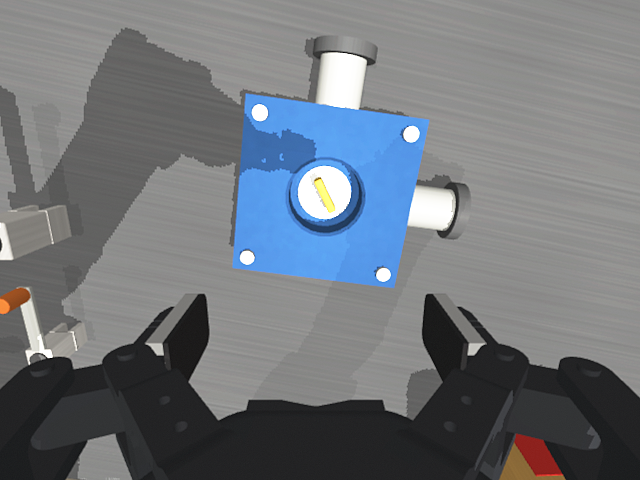

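The wrist view shows the tang at about (324,195), centred in the well.

```bash
python3 - <<'E'
from h import *
im=snap("wrist")
t=blobs(im,(20,120,100),(35,255,255),(280,150,370,240));print('tang',t)
b=cv2.boxPoints(t[0]);P=[cast(im,*p,42)[:2] for p in b];print(np.round(P),cast(im,*t[0][0],42))
for i in range(2):
    d=P[i+1]-P[i];print(np.linalg.norm(d),np.degrees(np.arctan2(d[1],d[0])))
C=[cast(im,*p,50) for p in((260,112),(411,134),(383,274),(247,257))];print(np.round(C),np.mean(C,0))
w=blobs(im,(0,0,170),(180,60,255),(285,145,365,235));print('white floor',w[0],cast(im,*w[0][0],18))
print(blobs(im,(5,150,100),(18,255,255),(0,190,100,260)))
E
```

```text
tang [((323.4953918457031, 194.2403106689453), (36.71632766723633, 7.910777568817139), 64.53665161132812)]
[[ 592. -185.]
 [ 597. -192.]
 [ 568. -214.]
 [ 563. -208.]] [ 580.31889925 -199.58200241   42.        ]
7.76442014776215 -52.79857332222887
36.77107222509581 -142.35264747082496
[[ 644. -126.   50.]
 [ 653. -267.   50.]
 [ 513. -277.   50.]
 [ 502. -136.   50.]] [ 578.12609233 -201.60313946   50.        ]
white floor ((323.5, 192.0), (52.0, 53.0), 90.0) [ 578.98331045 -200.43125274   18.        ]
[]
```

Call:
{"api": "send_rows", "payload": {"rows": [[[-2.7, -30, 8, 0, 0, 0], [-2.7, -30, 8, 0, 0, 0], [-2.7, -30, 8, 0, 0, 0], [-2.7, -30, 8, 0, 0, 0], [-2.7, -30, 8, 0, 0, 0], [-2.7, -30, 8, 0, 0, 0], [-2.7, -30, 8, 0, 0, 0], [-2.7, -30, 8, 0, 0, 0], [-2.7, -30, 8, 0, 0, 0]]]}}

```text
clock: 3.1
eef_pos: [480.6, 94.3, 250.6]
tool_rot: [3.14, -0.002, 0.207]
force: [-0.6, -0.1, 1.0]
width: 85.4
gripper_force: 0.0
```

```bash
python3 - <<'E'
from h import *
im=snap("wrist","w2.png");print(proj(im,(480,95,84)))
print(delta(480,95,250,.21))
E
```

```text
(np.float64(313.744436297559), np.float64(240.17249271650226))
[-0.047 -0.129  0.061  0.001 -0.002 -0.004]
```

View pics/w2.png

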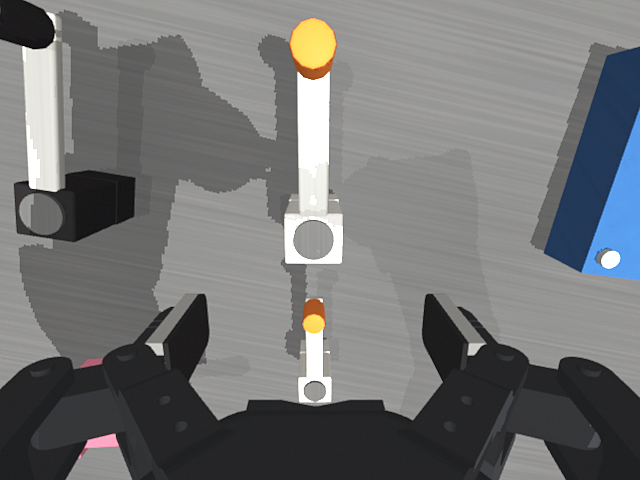

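Hub circle at (313.5,239.5), as predicted, with the arm straight up the image and so aligned with the tool x axis. Descending to grasp.

Call:
{"api": "send_rows", "payload": {"rows": [[[0, -0.1, 4, 0, 0, 0], [0, -0.1, 8, 0, 0, 0], [0, -0.1, 11, 0, 0, 0], [0, -0.1, 13, 0, 0, 0], [0, -0.1, 13.6, 0, 0, 0], [0, -0.1, 13.6, 0, 0, 0], [0, -0.1, 13.6, 0, 0, 0]]]}}

```text
clock: 3.85
eef_pos: [480.5, 96.5, 114.9]
tool_rot: [3.141, -0.002, 0.208]
force: [-0.1, 0.8, -0.1]
width: 85.5
gripper_force: 0.0
```

Call:
{"api": "send_rows", "payload": {"rows": [[[0, 0, 0, 0, 0, 0], [0, 0, 0, 0, 0, 0], [0, 0, 0, 0, 0, 0], [0, 0, 0, 0, 0, 0], [0, 0, 0, 0, 0, 0], [0, 0, 0, 0, 0, 0], [0, 0, 0, 0, 0, 0], [0, 0, 0, 0, 0, 0]]], "grip": 255}}

```text
clock: 4.65
eef_pos: [479.8, 97.2, 114.7]
tool_rot: [3.141, -0.001, 0.21]
force: [-0.2, -1.3, 5.4]
width: 39.5
gripper_force: 59.4
```

Call:
{"api": "send_rows", "payload": {"rows": [[[0, 0, -1, 0, 0, 0], [0, 0, -3, 0, 0, 0], [0, 0, -6, 0, 0, 0], [0, 0, -10, 0, 0, 0], [0, 0, -10, 0, 0, 0], [0, 0, -10, 0, 0, 0]]]}}

```text
clock: 5.25
eef_pos: [479.3, 97.3, 214.6]
tool_rot: [-3.142, -0.001, 0.21]
force: [-0.4, -0.1, -5.2]
width: 39.2
gripper_force: 61.6
```

```bash
python3 - <<'E'
from h import *
s=ctrl.read_state();print(s['qpos'],s['force'],s['width'])
im=snap("wrist","w3.png")
print(delta(579,-200.5,215,.655))
E
```

```text
[-0.21119429  0.53775322 -0.06675007  2.0468414   0.06465683  0.55775453
 -1.68434489] [-0.37311652 -0.09587323 -5.19143452] 39.23750263080751
[ 3.6240e+00  3.1201e+01 -1.5200e-01 -0.0000e+00  1.0000e-03 -4.4500e-01]
```

View pics/w3.png

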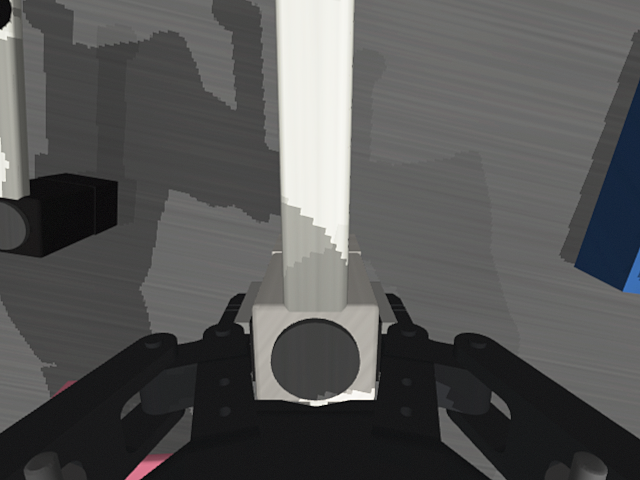

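The crank is held upright and straight, with its hub circle at (315,360).

```bash
python3 - <<'E'
from h import *
im=snap("wrist");s=ctrl.read_state()
p=cast(im,315,360,s['eef_pos'][2]-30.7);o=R.from_euler('xyz',s['tool_rot']).inv().apply(p-s['eef_pos']);print(o)
B=R.from_euler('xyz',[np.pi,0,.655]).apply([o[0],o[1],0]);print(B)
print(delta(579-B[0],-200.5-B[1],215,.655))
E
```

```text
[-1.78736298e-01  7.23159599e-03  3.07006569e+01]
[-1.37341257e-01 -1.14613870e-01  8.85615088e-19]
[ 3.6710e+00  3.1189e+01 -2.1700e-01 -1.0000e-03  3.0000e-03 -4.4500e-01]
```

Call:
{"api": "send_rows", "payload": {"rows": [[[0.4, 3, 0, 0, 0, -0.05], [1, 7, 0, 0, 0, -0.1], [1.5, 12, 0, 0, 0, -0.2], [2, 17, 0, 0, 0, -0.3], [2.6, 22, 0, 0, 0, -0.4], [3.2, 27, 0, 0, 0, -0.445], [3.6, 30, 0, 0, 0, -0.445], [3.7, 31.2, 0, 0, 0, -0.445], [3.7, 31.2, 0, 0, 0, -0.445], [3.7, 31.2, 0, 0, 0, -0.445]]]}}

```text
clock: 6.35
eef_pos: [579.6, -198.1, 212.4]
tool_rot: [-3.138, 0.001, 0.656]
force: [0.3, 1.3, -3.9]
width: 39.5
gripper_force: 61.9
```

```bash
python3 - <<'E'
from h import *
im=snap("wrist","w4.png");s=ctrl.read_state();print(s['qpos'])
print(delta(579,-200.5,160,.655),proj(im,(579,-200.5,42)))
snap("scene","s4.png")
E
```

```text
[ 0.43129351  0.69180869 -0.240923    1.7055549   0.21689418  0.77354624
 -0.82577229]
[-2.600e-01  2.160e-01  5.287e+00 -4.000e-03  0.000e+00  3.000e-03] (np.float64(318.66736509562145), np.float64(240.26269297227753))
```

View pics/s4.png

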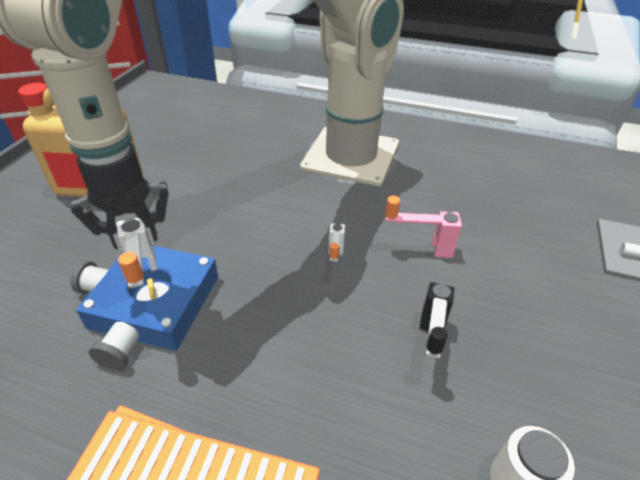

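The crank hangs above the well, its arm along the tang. Now correct about 3 mm and come down to just above the tang.

Call:
{"api": "send_rows", "payload": {"rows": [[[-0.25, 0.2, 0, 0, 0, 0], [-0.25, 0.2, 2, 0, 0, 0], [-0.25, 0.2, 4, 0, 0, 0], [-0.25, 0.2, 5, 0, 0, 0], [-0.25, 0.2, 5, 0, 0, 0], [-0.25, 0.2, 5, 0, 0, 0]]]}}

```text
clock: 7.05
eef_pos: [580.2, -203.0, 164.4]
tool_rot: [3.141, -0.001, 0.655]
force: [0.5, -0.1, -4.5]
width: 39.5
gripper_force: 61.9
```

```bash
python3 - <<'E'
from h import *
s=ctrl.read_state();print(s['qpos'],s['force'],s['torque'])
print(delta(579,-200.5,132.5,.655))
E
```

```text
[ 0.42521937  0.75850134 -0.2192809   1.73258865  0.24126064  0.67617848
 -0.84011345] [ 0.50460485 -0.09388834 -4.45968484] [-0.04014719  0.02065866 -0.00048316]
[ 5.100e-02 -2.730e-01  3.193e+00  1.000e-03 -1.000e-03  0.000e+00]
```

Call:
{"api": "send_rows", "payload": {"rows": [[[0, -0.25, 0, 0, 0, 0], [0.05, -0.25, 0.5, 0, 0, 0], [0.05, -0.25, 1, 0, 0, 0], [0.05, -0.25, 1.5, 0, 0, 0], [0.05, -0.25, 2, 0, 0, 0], [0.05, -0.25, 2, 0, 0, 0], [0.05, -0.25, 2, 0, 0, 0]]]}}

```text
clock: 7.75
eef_pos: [578.6, -201.0, 143.6]
tool_rot: [-3.141, 0.0, 0.655]
force: [-0.0, -0.5, -4.2]
width: 39.4
gripper_force: 62.0
```

```bash
python3 - <<'E'
from h import *
s=ctrl.read_state();print(s['force'],s['torque'])
print(delta(579,-200.5,132.5,.655))
E
```

```text
[-0.01748409 -0.45190708 -4.1510514 ] [0.01213507 0.03947756 0.01468863]
[ 0.059 -0.014  1.112 -0.     0.    -0.   ]
```

The fork is over the tang with no contact, so I continue to the floor.

Call:
{"api": "send_rows", "payload": {"rows": [[[0, 0, 0.4, 0, 0, 0], [0, 0, 0.7, 0, 0, 0], [0, 0, 0.9, 0, 0, 0], [0, 0, 1.0, 0, 0, 0], [0, 0, 1.1, 0, 0, 0], [0, 0, 1.1, 0, 0, 0], [0, 0, 1.1, 0, 0, 0]]]}}

```text
clock: 8.45
eef_pos: [578.7, -201.0, 133.0]
tool_rot: [3.142, -0.0, 0.655]
force: [0.4, 0.3, -4.4]
width: 39.5
gripper_force: 62.1
```

Call:
{"api": "send_rows", "payload": {"rows": [[[0, 0, 0, 0, 0, 0.05], [0, 0, 0, 0, 0, 0.12], [0, 0, 0, 0, 0, 0.2], [0, 0, 0, 0, 0, 0.28], [0, 0, 0, 0, 0, 0.36], [0, 0, 0, 0, 0, 0.44], [0, 0, 0, 0, 0, 0.52], [0, 0, 0, 0, 0, 0.6], [0, 0, 0, 0, 0, 0.6], [0, 0, 0, 0, 0, 0.6]]]}}

```text
clock: 9.45
eef_pos: [578.6, -200.4, 132.9]
tool_rot: [-3.141, 0.0, 0.057]
force: [-0.8, 1.4, -4.6]
width: 39.4
gripper_force: 61.9
```

```bash
python3 - <<'E'
from h import *
s=ctrl.read_state();print(s['qpos'],s['force'],s['torque'])
print(delta(579,-200.5,132.5,.055))
E
```

```text
[ 0.31583113  0.79503078 -0.04564152  1.75533726  0.05743557  0.59312561
 -1.27754311] [-0.799396    1.35520913 -4.56270954] [0.33376118 0.04261567 0.07091831]
[ 0.039  0.013  0.04  -0.001  0.     0.002]
```

Call:
{"api": "send_rows", "payload": {"rows": [[[0, 0, 0.05, 0, 0, 0.06], [0, 0, 0.05, 0, 0, 0.12], [0, 0, 0.05, 0, 0, 0.18], [0, 0, 0.05, 0, 0, 0.24], [0, 0, 0.05, 0, 0, 0.3], [0, 0, 0.05, 0, 0, 0.36], [0, 0, 0.05, 0, 0, 0.42], [0, 0, 0.05, 0, 0, 0.48], [0, 0, 0.05, 0, 0, 0.48], [0, 0, 0.05, 0, 0, 0.48]]]}}

```text
clock: 10.45
eef_pos: [578.9, -200.5, 132.7]
tool_rot: [-3.141, 0.0, -0.423]
force: [-1.4, 3.2, -0.4]
width: 39.3
gripper_force: 62.3
```

```bash
python3 - <<'E'
from h import *
s=ctrl.read_state();print(s['qpos'][6],s['force'],s['torque'])
print(delta(579,-200.5,132.5,.655-1.08))
E
```

```text
-1.610757431648414 [-1.41077683  3.2092255  -0.37543976] [ 0.54260784 -0.04680969  0.07808329]
[ 0.012 -0.002  0.024 -0.001  0.     0.002]
```

Call:
{"api": "send_rows", "payload": {"rows": [[[0, 0, 0, 0, 0, 0.05], [0, 0, 0, 0, 0, 0.1], [0, 0, 0, 0, 0, 0.15], [0, 0, 0, 0, 0, 0.15]]]}}

```text
clock: 10.85
eef_pos: [579.0, -200.5, 132.7]
tool_rot: [-3.141, -0.0, -0.574]
force: [-0.7, 2.8, -0.5]
width: 39.1
gripper_force: 62.4
```

```bash
python3 - <<'E'
from h import *
s=ctrl.read_state();print(s['force'],s['torque'],s['tool_rot'])
E
```

```text
[-0.71334606  2.7891424  -0.48723667] [0.86684218 0.47193392 0.08954267] [-3.14084109e+00 -2.62977570e-05 -5.73500718e-01]
```

Call:
{"api": "send_rows", "payload": {"rows": [[[0, 0, 0, 0, 0, 0.04], [0, 0, 0, 0, 0, 0.08], [0, 0, 0, 0, 0, 0.12], [0, 0, 0, 0, 0, 0.12]]]}}

```text
clock: 11.25
eef_pos: [579.0, -200.5, 132.7]
tool_rot: [-3.141, -0.0, -0.696]
force: [-1.4, 3.5, 2.9]
width: 39.4
gripper_force: 62.7
```

```bash
python3 - <<'E'
from h import *
s=ctrl.read_state();print(s['force'],s['torque'],s['tool_rot'])
E
```

```text
[-1.40439301  3.47920963  2.90093863] [1.12998844 0.22957654 0.1468989 ] [-3.14096834e+00 -1.42785724e-04 -6.96154293e-01]
```

Call:
{"api": "send_rows", "payload": {"rows": [[[0, 0, 0, 0, 0, 0.03], [0, 0, 0, 0, 0, 0.06], [0, 0, 0, 0, 0, 0.09], [0, 0, 0, 0, 0, 0.09]]]}}

```text
clock: 11.65
eef_pos: [579.1, -200.6, 132.7]
tool_rot: [-3.141, -0.0, -0.786]
force: [-0.6, 4.6, 5.8]
width: 39.5
gripper_force: 63.0
```

```bash
python3 - <<'E'
from h import *
s=ctrl.read_state();print(s['force'],s['torque'],s['tool_rot'])
E
```

```text
[-0.57687265  4.64821262  5.83846644] [ 1.14090186 -0.08012441  0.45438972] [-3.14108228e+00 -2.98202656e-04 -7.85850027e-01]
```

Call:
{"api": "send_rows", "payload": {"rows": [[[0, 0, 0, 0, 0, 0.03], [0, 0, 0, 0, 0, 0.06], [0, 0, 0, 0, 0, 0.06]]]}}

```text
clock: 11.95
eef_pos: [579.1, -200.7, 132.7]
tool_rot: [3.141, -0.001, -0.843]
force: [-0.4, 3.8, 5.1]
width: 39.3
gripper_force: 64.3
```

```bash
python3 - <<'E'
from h import *
s=ctrl.read_state();print(s['force'],s['torque'],s['tool_rot'])
im=snap("wrist","w5.png")
E
```

```text
[-0.35275782  3.77978058  5.13246075] [1.18651942 0.05733415 1.5170891 ] [ 3.14138650e+00 -8.90417381e-04 -8.42715033e-01]
```

View pics/w5.png

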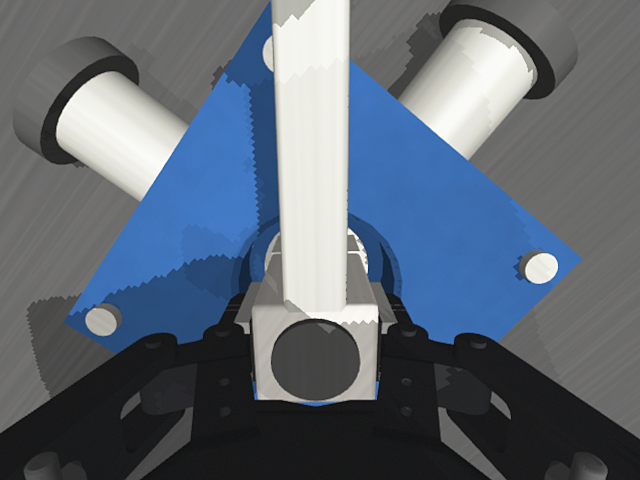

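Vertical torque jumped from 0.15 to 1.5 N m after 1.5 rad of turning, so the valve is at its stop. The crank is still upright. I ease off slightly, release and retreat.

Call:
{"api": "send_rows", "payload": {"rows": [[[0, 0, 0, 0, 0, -0.03], [0, 0, 0, 0, 0, -0.03]]]}}

```text
clock: 12.2
eef_pos: [579.1, -200.8, 132.6]
tool_rot: [-3.141, -0.001, -0.816]
force: [0.2, 4.4, 5.4]
width: 39.4
gripper_force: 63.6
```

Call:
{"api": "send_rows", "payload": {"rows": [[[0, 0, 0, 0, 0, 0], [0, 0, 0, 0, 0, 0], [0, 0, 0, 0, 0, 0], [0, 0, 0, 0, 0, 0], [0, 0, 0, 0, 0, 0], [0, 0, 0, 0, 0, 0], [0, 0, 0, 0, 0, 0], [0, 0, 0, 0, 0, 0]]], "grip": 0}}

```text
clock: 13.0
eef_pos: [578.7, -201.0, 132.4]
tool_rot: [-3.142, -0.0, -0.815]
force: [0.3, 0.0, -0.1]
width: 85.3
gripper_force: 0.0
```

Call:
{"api": "send_rows", "payload": {"rows": [[[0, 0, -1, 0, 0, 0], [0, 0, -3, 0, 0, 0], [0, 0, -6, 0, 0, 0], [0, 0, -10, 0, 0, 0], [0, 0, -14, 0, 0, 0], [0, 0, -18, 0, 0, 0], [0, 0, -18, 0, 0, 0], [0, 0, -18, 0, 0, 0]]]}}

```text
clock: 13.8
eef_pos: [578.9, -201.1, 314.1]
tool_rot: [-3.14, -0.002, -0.815]
force: [-0.8, 1.0, -0.9]
width: 85.0
gripper_force: 0.0
```

```bash
python3 - <<'E'
from h import *
im=snap("wrist","w6.png");print(proj(im,(579,-200.5,102)))
E
```

```text
(np.float64(314.9023761303029), np.float64(224.34363087924066))
```

View pics/w6.png

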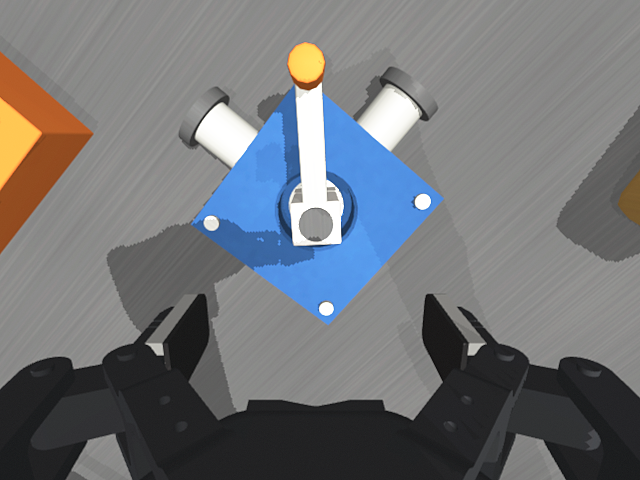

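The crank stands upright on the valve, hub circle at (316,224), where a seated crank should appear. The gripper is clear, so I'm handing it in.

```bash
python3 -c "
from cell import ctrl
print(ctrl.finish_job())"
```

```text
the job is handed in; nothing more can be done
None
```

The orange-knobbed crank is seated upright on the valve, turned clockwise to the stop (torque rose from 0.15 to 1.5 N m) and released; the black-knobbed crank was not touched, and the job was handed in at about 14 s with no verdict shown.

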